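# Pack the forming dies into their caddy

### The arm

A 6-joint arm with a two-finger parallel gripper is mounted at the origin on the work surface. World frame = base frame: x ahead of the robot, y to its left, z up, the work surface at z = 0. Lengths are in m, angles in rad, forces in N, time in s.
With the tool pointing down it reaches from about 0.325 to 0.9 m from the base axis. Payload 6.1 kg.
Tool frame: the origin (TCP) lies on the centre line of the jaws, within the pads' length; the fingertips stand nose_length ahead of it and the grasp point (between the pads) lies 5 mm behind it (nose_length is the distance from the TCP to the fingertips, in m); x points along the fingers, y is the direction in which the jaws open and shut, and the axes are right-handed (so a half turn about x gives the same grasp; the last joint's range is limited). The gripper opens to 87 mm and grips with 3 to 60 N. Pads are 19 mm wide; open, the fingers measure 117 mm over their backs; the gripper's body (75 mm by 190 mm) begins 51 mm behind the grasp point.
Start: joints at [-1.387, 0.22, 1.526, -0, 1.395, -0.126], TCP at [0.191, -0.595, 0.237] pointing down, gripper open.
Joint ranges: [-2.98, 2.98], [-0.91, 2.08], [0.09, 2.57], [-1.24, 4.39], [0.2, 2.65], [-2.68, 2.68]. Speed limits (rad/s): [2.57, 2.57, 3.01, 3.14, 3.14, 3.14].

### API

Orientations are given as [roll, pitch, yaw] about the fixed x, y, z axes, in that order (R = Rz(yaw) Ry(pitch) Rx(roll)).
In Python, from station import * gives the robot as it stands.
- The arm moves only by the shell command python3 -m inch 'ROWS'. ROWS is a JSON object of lists of equal length, an entry for each row: "twist": the turn, a rotation vector about the tool's x, y, z normalised to -1 to 1, where 1 is 180 degrees, a list of three; "translation": the shift along the tool's x, y, z normalised to -1 to 1, where 1 is 10 cm, a list of three; "hand": the finger opening in mm, from 0 to 87. A call has 1 to 5 rows; each row is the pose to reach, as a shift and turn from the pose commanded when the call began, along the tool's axes at that moment, turning the shorter way round; what a row does not reach only later rows make up. A row lasts 1/10 s, in which the tool goes at most 50 mm and 8.59 degrees, less where a joint would pass 70% of its speed; a pose out of reach is approached as far as the arm can. A call with a number of a shift or a turn outside -1 to 1 is refused whole. A call with a gripper value outside its range is refused whole. The fingers move at their own pace and stop on an object; the grip force is fixed at half the most. Time passes only in rows, so rows that repeat a pose let the fingers close. It gives the time, the measured TCP pose, the force and the opening at its end, in the units of the state.
- read_state(): the state, without advancing time (a new reading comes with each control period).
- grab_frame(name): name is "side" or "top"; returns (picture, depth): 384x512x3 uint8, blue, green, red; 384x512 float32, m along the optical axis (not along the pixel's ray), 0 where there is no reading.
- calibration(name): a dict with "intrinsics" (3x3 intrinsics, pixels), "k1" (the pictures are not rectified: a ray, as slopes to the right and down, at radius r is drawn at 1 + k1 r^2 times it, then the intrinsics apply), "world_to_cam" (4x4, takes a point from world to camera coordinates). Camera axes: x right, y down, z forward; pixel columns grow to the right and rows downward; lengths in m; the calibration is good to about 2 mm. A picture is of the moment at which its call begins. calibration takes no time and is no camera call.
- job_done(): hands the job in, once; it reports no verdict.
The state is a dict: "clock": time; "qpos": joint angles; "qvel": joint speeds; "joint_torque": joint torques, N m; "position": TCP position; "tool_rot": TCP orientation; "ft_force": force on the tool from outside, world axes, zero at the start; "moment": the same for the moment, N m; "finger_gap": finger opening in m.
Only numpy, scipy, OpenCV 4.12 (cv2) and the standard library are available. Lean on these libraries where they do the work, as an engineer would, in place of code of your own. Each camera call takes 0.05 s, during which the arm holds its last target.

### The job

Put the three forming dies into the blue caddy, each lying flat, centred and squared up lengthwise on the plywood pad whose cut-out matches its opening (round hole, slot, cross), and set them down gently rather than dropping them. Lift the cross die off the plain block beneath it without shifting that block, and leave the plain block and the two-hole drill jig where they are on the bench.

Things in the scene. Friction and masses are not known exactly. Their poses are not given: they have to be found in the camera images.
- caddy: Shallow blue sheet-steel caddy, 302 x 82 mm and 16 mm high, walls 4 mm thick, with a wire handle 21 mm out at each end (handles 15 mm high); it is fixed to the bench. It holds three plywood pads in a row. Origin: centre of its underside, on the bench; y runs along the row, z up.
- pad_round: Plywood pad fixed in the caddy, 92 mm along the row x 70 mm, 10 mm thick, with one big round hole (34 mm across) cut in its middle, same as its die's. The pads lie 97 mm apart in any order. Origin: centre of its underside, 4 mm above the bench; its top is 10 mm above that, 2 mm below the caddy's rim. y runs along the row, as does the cut-out's length; z up.
- pad_slot: Plywood pad fixed in the caddy, 92 mm along the row x 70 mm, 10 mm thick, with one straight slot (50 x 16 mm, along its length) cut in its middle, same as its die's. The pads lie 97 mm apart in any order. Origin: centre of its underside, 4 mm above the bench; its top is 10 mm above that, 2 mm below the caddy's rim. y runs along the row, as does the cut-out's length; z up.
- pad_cross: Plywood pad fixed in the caddy, 92 mm along the row x 70 mm, 10 mm thick, with one plus-shaped opening cut in its middle, same as its die's. The pads lie 97 mm apart in any order. Origin: centre of its underside, 4 mm above the bench; its top is 10 mm above that, 2 mm below the caddy's rim. y runs along the row, as does the cut-out's length; z up.
- die_round_mid (a point): Steel forming die, a loose flat block 70 x 50 x 22 mm, about 0.45 kg, with one big round hole (34 mm across) through its middle. It lies flat on the bench. The point is the centre of the block, 11 mm above its underside; x along its 70 mm length, y across its 50 mm width, z up.
- die_slot_mid (a point): Steel forming die, a loose flat block 70 x 50 x 22 mm, about 0.45 kg, with one straight slot (50 x 16 mm, along its length) through its middle. It lies flat on the bench. The point is the centre of the block, 11 mm above its underside; x along its 70 mm length, y across its 50 mm width, z up.
- die_cross_mid (a point): Steel forming die, a loose flat block 70 x 50 x 22 mm, about 0.45 kg, with one plus-shaped opening (arms 50 mm along its length and 36 mm across it, each 16 mm wide) through its middle. At the start it lies flat, askew, on top of the plain block, covering part of it. The point is the centre of the block, 11 mm above its underside; x along its 70 mm length, y across its 50 mm width, z up.
- blank_mid (a point): Plain steel block, 70 x 50 x 22 mm, about 0.55 kg, with no opening: not a die. It lies flat on the bench, under the cross die. The point is its centre, 11 mm above its underside; x along its length, y across, z up.
- jig_mid (a point): Steel drill jig, 70 x 50 x 22 mm, about 0.5 kg, with two small round holes (14 mm) side by side along its length: not a die. It lies flat on the bench. The point is its centre, 11 mm above its underside; x along its length, y across, z up.
There are look-alikes about, which are no part of the job. What is shaped like the part that bears die_slot_mid but red or yellow is not meant.

How it is judged:
By the outcome, as a careful person would: the job done as asked, in the order asked, and still so for the second after the job is handed in, with the robot touching nothing.
It also fails if it takes over 80 s, if anything falls off the work surface, if the arm or the gripper's body presses on something with over 40 N, if the wrist force passes 120 N, or if a joint passes its speed limit or range.

## Working session

There is one attempt and no reset: what is moved stays moved. The work goes in short steps, Python scripts to look and compute and a shell command to move; the robot and the scene stay as the last step left them, time stands still between calls to the robot, and variables do not carry over. Pictures are saved under pics/ and viewed, and the job is handed in when it is done.

```bash
mkdir -p pics; ls
python3 - <<'E'
from station import *
import cv2,numpy as np
s=read_state();print(s)
for n in("side","top"):
    p,d=grab_frame(n);cv2.imwrite(f"pics/{n}0.png",p);np.save(f"pics/{n}0.npy",d)
    c=calibration(n);print(n,{k:np.round(np.array(v),4).tolist() for k,v in c.items()})
try: print(nose_length)
except Exception as e: print(e)
E
```

```text
pics
{'clock': 0.0, 'qpos': array([-1.38708503e+00,  2.21250145e-01,  1.52757880e+00, -6.00757917e-06,
        1.39469500e+00, -1.26129341e-01]), 'qvel': array([ 0.00075899,  0.00194425, -0.00044204, -0.00010039,  0.00085532,
       -0.00019714]), 'joint_torque': array([-2.74062892e-03, -4.94618082e+01, -3.87373281e+01,  6.96976692e-02,
        5.73604612e-02, -1.71680340e-04]), 'position': array([ 0.1904371 , -0.59467188,  0.23543945]), 'tool_rot': array([-1.69386417,  1.56886504,  1.75757017]), 'ft_force': array([-0.55883057,  0.7194914 ,  0.3444839 ]), 'moment': array([0.00826962, 0.04070739, 0.04950397]), 'finger_gap': 0.08699430431113564}
side {'intrinsics': [[437.1817, 0.0, 260.9715], [0.0, 437.1817, 197.6811], [0.0, 0.0, 1.0]], 'k1': -0.1063, 'world_to_cam': [[-0.937, -0.3487, -0.0215, 0.5286], [-0.2198, 0.6361, -0.7396, 0.1498], [0.2716, -0.6883, -0.6727, 1.2048], [0.0, 0.0, 0.0, 1.0]]}
top {'intrinsics': [[393.5102, 0.0, 255.0365], [0.0, 393.5102, 185.4591], [0.0, 0.0, 1.0]], 'k1': -0.1239, 'world_to_cam': [[0.0131, -0.9998, -0.0124, 0.0447], [-0.9882, -0.0111, -0.1525, 0.5642], [0.1524, 0.0142, -0.9882, 0.848], [0.0, 0.0, 0.0, 1.0]]}
0.014
```

View pics/top0.png

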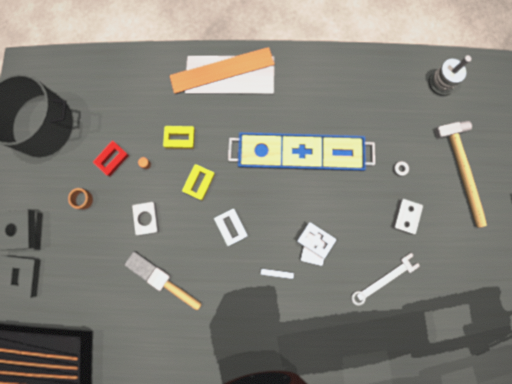

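View pics/side0.png

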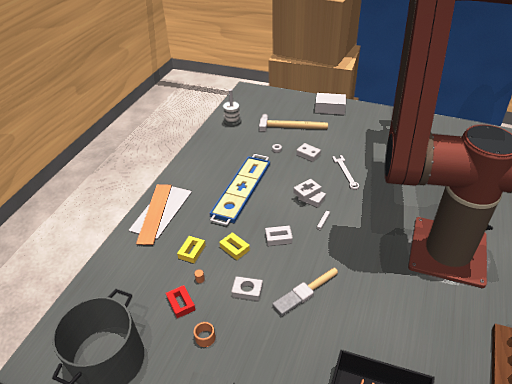

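The top view shows the caddy centred at (302,152), with pads in the order round (261,150), cross (302,151) and slot (343,153). The dies are at round (145,218), slot (231,227) and cross (317,240), with the cross on the blank. The jig is at (408,216). The side view agrees. Next I'll measure them.

```bash
cat > h.py <<'E'
import cv2,numpy as np
from station import *
def cam(n):
    c=calibration(n);K=np.array(c["intrinsics"]);T=np.array(c["world_to_cam"]);return K,np.array([c["k1"],0,0,0,0.]),T
def rays(n,px):
    K,D,T=cam(n);u=cv2.undistortPointsIter(np.array(px,float).reshape(-1,1,2),K,D,None,None,(3,40,1e-9)).reshape(-1,2)
    r=np.c_[u,np.ones(len(u))];return -T[:3,:3].T@T[:3,3], r@T[:3,:3], r
def onplane(n,px,z):
    o,d,_=rays(n,px);return o+d*((z-o[2])/d[:,2])[:,None]
def heights(n,dep):
    h,w=dep.shape;px=np.stack(np.meshgrid(np.arange(w),np.arange(h)),-1).reshape(-1,2)
    o,d,_=rays(n,px);P=o+d*dep.reshape(-1,1);P[dep.reshape(-1)==0]=np.nan;return P.reshape(h,w,3)
def rect(P):
    (c,(a,b),t)=cv2.minAreaRect((P[:,:2]*1000).astype(np.float32))
    if a<b:a,b,t=b,a,t+90
    t=(t+90)%180-90
    return np.round([c[0],c[1],a,b,t],1)
E
python3 - <<'E'
from h import *
for n in("top","side"):
    p=cv2.imread(f"pics/{n}0.png");d=np.load(f"pics/{n}0.npy");P=heights(n,d)
    hsv=cv2.cvtColor(p,cv2.COLOR_BGR2HSV)
    grey=(hsv[...,1]<40)&(hsv[...,2]>120)
    for lo,hi,z in((.015,.029,.022),(.037,.052,.044)):
        m=(grey&(P[...,2]>lo)&(P[...,2]<hi)).astype(np.uint8)
        cs,_=cv2.findContours(m,cv2.RETR_EXTERNAL,cv2.CHAIN_APPROX_NONE)
        for c in cs:
            if cv2.contourArea(c)<100 or cv2.contourArea(c)>1500: continue
            q=c.reshape(-1,2);sel=np.zeros(m.shape,np.uint8);cv2.drawContours(sel,[c],-1,1,-1)
            print(n,z,"px",q.mean(0).round(),rect(onplane(n,q,z)),"medz",np.nanmedian(P[...,2][(sel&m)>0]).round(4))
    blue=((hsv[...,0]>100)&(hsv[...,0]<130)&(hsv[...,1]>120)).astype(np.uint8)
    cs,_=cv2.findContours(blue,cv2.RETR_EXTERNAL,cv2.CHAIN_APPROX_NONE)
    for c in cs:
        if 500<cv2.contourArea(c)<9000: q=c.reshape(-1,2);print(n,"caddy",q.mean(0),rect(onplane(n,q,.016)))
    # pads
    cs,hi=cv2.findContours(blue,cv2.RETR_CCOMP,cv2.CHAIN_APPROX_NONE)
    for i,c in enumerate(cs):
        if cv2.contourArea(c)>40 and cv2.contourArea(c)<3000:
            q=c.reshape(-1,2);print(n,"part",hi[0][i][3],q.mean(0).round(),cv2.contourArea(c),rect(onplane(n,q,.014)))
    k=4
    x0,y0=(120,120) if n=="top" else (190,130)
    cv2.imwrite(f"pics/{n}0z.png",cv2.resize(p[y0:y0+150,x0:x0+200] if n=="side" else p[120:270,220:420],None,fx=k,fy=k,interpolation=cv2.INTER_CUBIC))
E
```

```text
top 0.022 px [147. 271.] [367.3 297.7 104.4  41.5  56.9] medz 0.0184
top 0.022 px [311. 257.] [407.1 -80.4  51.1  30.1  76.5] medz 0.0223
top 0.022 px [316. 240.] [441.6 -87.7  47.6  36.   26.7] medz 0.0221
top 0.022 px [231. 227.] [470.  106.2  69.8  50.1  27.5] medz 0.0221
top 0.022 px [144. 218.] [487.6 308.3  69.3  51.8   9.8] medz 0.0218
top 0.022 px [408. 216.] [ 498.3 -305.9   70.5   53.   -17.8] medz 0.0223
top 0.022 px [401. 168.] [ 613.9 -293.4   31.9   29.3   -2.6] medz 0.0168
top 0.022 px [455. 128.] [ 716.2 -436.5   89.9   28.1  -74.3] medz 0.026
top 0.044 px [316. 240.] [441.7 -86.1  71.5  50.3  56.7] medz 0.044
top part -1 [342. 152.] 58.5 [ 651.2 -154.2   43.5    9.8  -89.2]
top part -1 [302. 151.] 84.5 [653.3 -57.9  39.7  27.   60.1]
top part -1 [261. 150.] 92.0 [653.7  38.9  28.5  24.4 -89.4]
top part -1 [288. 153.] 127.0 [652.6 -56.9 299.9  83.7  89. ]
side 0.022 px [291. 298.] [365.3 305.6 101.6  41.9  57.7] medz 0.0173
side 0.022 px [247. 286.] [486.3 311.   68.5  51.7   9.5] medz 0.0203
side 0.022 px [278. 233.] [471.4 110.7  69.9  53.4  28. ] medz 0.0206
side 0.022 px [308. 150.] [ 499.1 -302.9   73.6   54.3  -17.7] medz 0.0211
side 0.044 px [307. 187.] [442.9 -83.3  72.5  53.8  57.1] medz 0.0427
side 0.044 px [331.  98.] [ 503.  -644.4  118.1   82.6   12.3] medz 0.0481
side caddy [477.20679887  62.37393768] [  -90.3 -1541.2  1667.2   358.5    85.5]
side caddy [379.98972603  49.33561644] [  438.5 -1420.4  1415.5   295.5   -87.2]
side part -1 [240. 189.] 194.5 [650.8 -51.3 316.5  87.8  89.1]
```

```bash
cat > plan.py <<'E'
import sys,numpy as np
from station import *
from scipy.spatial.transform import Rotation as Ro
s=read_state();R=Ro.from_euler("xyz",s["tool_rot"]);p=s["position"]
M=R.as_matrix();print("t",round(s["clock"],2),"pos",(p*1000).round(1),"toolx",M[:,0].round(3),"jawyaw",np.degrees(np.arctan2(M[1,1],M[0,1])).round(2),"gap",round(s["finger_gap"]*1000,1),"F",s["ft_force"].round(1),"q6",s["qpos"][5].round(2))
if len(sys.argv)>4:
    x,y,z,a=map(float,sys.argv[1:5]);a=np.radians(a)
    X=np.array([0,0,-1.]);Y=np.array([np.cos(a),np.sin(a),0]);T=np.c_[X,Y,np.cross(X,Y)]
    d=M.T@(np.array([x,y,z])/1000-p)/0.1
    w=Ro.from_matrix(M.T@T).as_rotvec()/np.pi
    print("shift",d.round(3),"twist",w.round(4))
E
python3 plan.py 487 309.6 150 99.7; python3 plan.py 487 309.6 150 -80.3
```

```text
t 0.1 pos [ 190.4 -594.7  235.5] toolx [-0.     0.002 -1.   ] jawyaw -72.25 gap 87.0 F [-0.9 -0.2 -0.3] q6 -0.13
shift [ 0.87  -7.707 -5.581] twist [-9.553e-01 -8.000e-04 -0.000e+00]
t 0.1 pos [ 190.4 -594.7  235.5] toolx [-0.     0.002 -1.   ] jawyaw -72.25 gap 87.0 F [-0.9 -0.2 -0.3] q6 -0.13
shift [ 0.87  -7.707 -5.581] twist [ 0.0447 -0.      0.0006]
```

View pics/top0z.png

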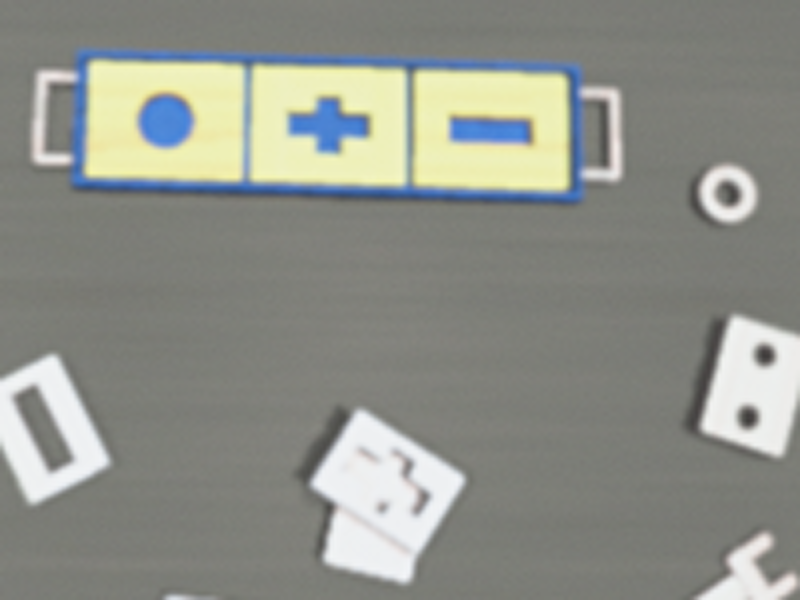

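```bash
python3 -m inch '{"twist":[[0,0,0],[0,0,0],[0,0,0],[0,0,0]],"translation":[[0,-0.3,-0.3],[0,-0.6,-0.6],[0,-0.9,-0.9],[0,-1,-1]],"hand":[87,87,87,87]}'
python3 -m inch '{"twist":[[0,0,0],[0,0,0],[0,0,0],[0,0,0]],"translation":[[0,-0.3,-0.3],[0,-0.6,-0.6],[0,-0.9,-0.9],[0,-1,-1]],"hand":[87,87,87,87]}'
python3 -m inch '{"twist":[[0,0,0],[0,0,0],[0,0,0],[0,0,0]],"translation":[[0,-0.3,-0.3],[0,-0.6,-0.6],[0,-0.9,-0.9],[0,-1,-1]],"hand":[87,87,87,87]}'
python3 plan.py 487 309.6 150 -80.3
```

```text
clock: 0.5
position: [0.2566, -0.4662, 0.2358]
tool_rot: [-1.927, 1.568, 1.526]
ft_force: [0.8, -0.7, 0.0]
finger_gap: 0.0875
clock: 0.9
position: [0.3211, -0.3412, 0.2363]
tool_rot: [-2.082, 1.57, 1.372]
ft_force: [0.4, -0.4, 0.8]
finger_gap: 0.0869
clock: 1.3
position: [0.3859, -0.2159, 0.2365]
tool_rot: [-2.693, 1.57, 0.761]
ft_force: [-0.3, 1.0, -0.3]
finger_gap: 0.0868
t 1.3 pos [ 385.9 -215.9  236.5] toolx [ 0.  0. -1.] jawyaw -72.12 gap 86.8 F [-0.3  1.  -0.3] q6 0.57
shift [ 0.868 -4.691 -2.576] twist [ 0.0454 -0.0002  0.0001]
```

Works well. Continue, adding the turn and descending gradually.

```bash
python3 -m inch '{"twist":[[0,0,0],[0,0,0],[0,0,0],[0,0,0]],"translation":[[0,-0.3,-0.2],[0,-0.6,-0.4],[0,-0.9,-0.6],[0,-1,-0.7]],"hand":[87,87,87,87]}'
python3 -m inch '{"twist":[[0,0,0],[0,0,0],[0,0,0],[0,0,0]],"translation":[[0,-0.3,-0.2],[0,-0.6,-0.4],[0,-0.9,-0.6],[0,-1,-0.7]],"hand":[87,87,87,87]}'
python3 -m inch '{"twist":[[0,0,0],[0,0,0],[0,0,0],[0,0,0]],"translation":[[0,-0.3,-0.2],[0,-0.6,-0.4],[0,-0.9,-0.6],[0,-1,-0.7]],"hand":[87,87,87,87]}'
python3 -m inch '{"twist":[[0,0,0],[0,0,0],[0.045,0,0],[0.045,0,0]],"translation":[[0.1,-0.3,-0.1],[0.2,-0.6,-0.2],[0.3,-0.9,-0.3],[0.4,-1,-0.4]],"hand":[87,87,87,87]}' >/dev/null
python3 plan.py 487 309.6 120 -80.3
```

```text
clock: 1.7
position: [0.4215, -0.0997, 0.2366]
tool_rot: [-2.584, 1.57, 0.87]
ft_force: [0.8, -0.2, -0.2]
finger_gap: 0.0866
clock: 2.1
position: [0.4578, 0.017, 0.2365]
tool_rot: [-2.503, 1.57, 0.95]
ft_force: [0.1, -0.0, -0.0]
finger_gap: 0.0871
clock: 2.5
position: [0.4941, 0.1336, 0.2364]
tool_rot: [-2.233, 1.57, 1.221]
ft_force: [1.0, 0.4, -0.1]
finger_gap: 0.0872
t 2.9 pos [501.  240.5 195.9] toolx [-0. -0. -1.] jawyaw -80.51 gap 86.8 F [ 0.  -0.1 -0.4] q6 1.71
shift [ 0.759 -0.705  0.024] twist [-0.0012  0.0001  0.    ]
```

```bash
python3 -m inch '{"twist":[[0,0,0],[0,0,0],[0,0,0],[0,0,0]],"translation":[[0.3,-0.3,0.02],[0.6,-0.6,0.02],[0.76,-0.7,0.02],[0.76,-0.7,0.02]],"hand":[87,87,87,87]}' >/dev/null
python3 plan.py 487 309.6 21 -80.3
```

```text
t 3.3 pos [485.4 307.1 117.3] toolx [-0.005 -0.003 -1.   ] jawyaw -80.25 gap 87.1 F [-0.5 -0.3 -0.8] q6 1.83
shift [ 0.963 -0.024 -0.025] twist [ 0.0003  0.0018 -0.0007]
```

```bash
python3 -m inch '{"twist":[[0,0,0],[0,0,0],[0,0,0],[0,0,0],[0,0,0]],"translation":[[0.3,0,0],[0.6,0,0],[0.85,0,0],[0.85,0,0],[0.85,0,0]],"hand":[87,87,87,87,87]}' >/dev/null
python3 plan.py 487 309.6 21 -80.3
```

```text
t 3.8 pos [488.5 307.   36.9] toolx [ 0.001  0.    -1.   ] jawyaw -80.41 gap 87.0 F [-0.3  0.8  0.1] q6 1.83
shift [ 0.159 -0.029  0.011] twist [-0.0006 -0.0003 -0.    ]
```

```bash
python3 -m inch '{"twist":[[0,0,0],[0,0,0],[0,0,0]],"translation":[[0.08,-0.03,0.01],[0.16,-0.03,0.01],[0.16,-0.03,0.01]],"hand":[87,87,87]}' >/dev/null
python3 plan.py 487 309.6 20 -80.3
python3 -m inch '{"twist":[[0,0,0],[0,0,0],[0,0,0],[0,0,0],[0,0,0]],"translation":[[0,0,0],[0,0,0],[0,0,0],[0,0,0],[0,0,0]],"hand":[70,60,54,45,45]}' 
python3 -m inch '{"twist":[[0,0,0],[0,0,0],[0,0,0],[0,0,0],[0,0,0]],"translation":[[0,0,0],[0,0,0],[0,0,0],[0,0,0],[0,0,0]],"hand":[45,45,45,45,45]}' 
python3 plan.py 487 309.6 120 -80.3
```

```text
t 4.1 pos [485.4 310.4  19.2] toolx [-0.001 -0.    -1.   ] jawyaw -80.33 gap 87.3 F [-0.8 -1.2 -1. ] q6 1.83
shift [-0.008  0.011 -0.015] twist [-0.0002  0.0002 -0.0001]
clock: 4.6
position: [0.4859, 0.3106, 0.0197]
tool_rot: [-2.967, 1.571, 0.343]
ft_force: [0.1, 0.2, -0.2]
finger_gap: 0.0547
clock: 5.1
position: [0.4859, 0.3102, 0.0196]
tool_rot: [1.462, 1.57, -1.511]
ft_force: [0.4, -5.8, 3.4]
finger_gap: 0.0497
t 5.1 pos [485.9 310.2  19.6] toolx [ 0.    -0.001 -1.   ] jawyaw -80.34 gap 49.7 F [ 0.4 -5.8  3.4] q6 1.83
shift [-1.004  0.008 -0.01 ] twist [-0.0002  0.     -0.0002]
```

```bash
python3 -m inch '{"twist":[[0,0,0],[0,0,0],[0,0,0],[0,0,0],[0,0,0]],"translation":[[-0.05,0,0],[-0.2,0,0],[-0.4,0,0],[-0.6,0,0],[-0.7,0,0]],"hand":[45,45,45,45,45]}' 
python3 plan.py 653 41 90 -0.9
```

```text
clock: 5.6
position: [0.4866, 0.3116, 0.0922]
tool_rot: [-2.679, 1.567, 0.632]
ft_force: [0.4, 0.3, -3.8]
finger_gap: 0.0498
t 5.6 pos [486.6 311.6  92.2] toolx [ 0.003  0.002 -1.   ] jawyaw -80.34 gap 49.8 F [ 0.4  0.3 -3.8] q6 1.83
shift [ 0.021  2.947 -1.186] twist [-4.413e-01 -1.200e-03 -3.000e-04]
```

```bash
python3 -m inch '{"twist":[[-0.04,0,0],[-0.08,0,0],[-0.12,0,0],[-0.16,0,0],[-0.2,0,0]],"translation":[[0,0.15,-0.1],[0,0.4,-0.2],[0,0.65,-0.3],[0,0.9,-0.4],[0,1,-0.45]],"hand":[45,45,45,45,45]}' >/dev/null
python3 plan.py 653 41 90 -0.9
```

```text
t 6.1 pos [547.7 217.8  89.7] toolx [ 0. -0. -1.] jawyaw -44.13 gap 49.8 F [-0.8 -1.6 -3.4] q6 1.02
shift [-0.003  1.987  0.536] twist [-2.402e-01  0.000e+00 -1.000e-04]
```

```bash
python3 -m inch '{"twist":[[-0.04,0,0],[-0.08,0,0],[-0.12,0,0],[-0.16,0,0],[-0.2,0,0]],"translation":[[0,0.2,0.05],[0,0.4,0.1],[0,0.65,0.2],[0,0.9,0.27],[0,1,0.27]],"hand":[45,45,45,45,45]}' >/dev/null
python3 plan.py 653 41 90 -0.9
```

```text
t 6.6 pos [600.2 128.4  89.6] toolx [ 0. -0. -1.] jawyaw -8.15 gap 49.8 F [ 0.   0.4 -4.4] q6 0.22
shift [-0.004  0.647  0.79 ] twist [-0.0403  0.0001 -0.    ]
```

```bash
python3 -m inch '{"twist":[[-0.04,0,0],[-0.04,0,0],[-0.04,0,0],[-0.04,0,0],[-0.04,0,0]],"translation":[[0,0.2,0.2],[0,0.35,0.45],[0.1,0.5,0.65],[0.2,0.65,0.79],[0.3,0.65,0.79]],"hand":[45,45,45,45,45]}' >/dev/null
python3 -m inch '{"twist":[[0,0,0]],"translation":[[0,0,0]],"hand":[45]}' >/dev/null
python3 plan.py 653 41 50 -0.9
cat > look.py <<'E'
import sys;from h import *
tag=sys.argv[1]
for n in("top","side"):
    p,d=grab_frame(n);cv2.imwrite(f"pics/{n}{tag}.png",p);np.save(f"pics/{n}{tag}.npy",d)
    x,y=(200,110) if n=="top" else (170,130)
    cv2.imwrite(f"pics/{n}{tag}z.png",cv2.resize(p[y:y+150,x:x+200],None,fx=4,fy=4,interpolation=cv2.INTER_CUBIC))
E
python3 look.py 1
```

```text
t 7.2 pos [650.5  42.8  57.2] toolx [-0.004  0.001 -1.   ] jawyaw -1.21 gap 49.6 F [-0.9  0.3 -4.2] q6 -0.03
shift [0.072 0.026 0.017] twist [-0.0017 -0.0003  0.0014]
```

View pics/top1z.png

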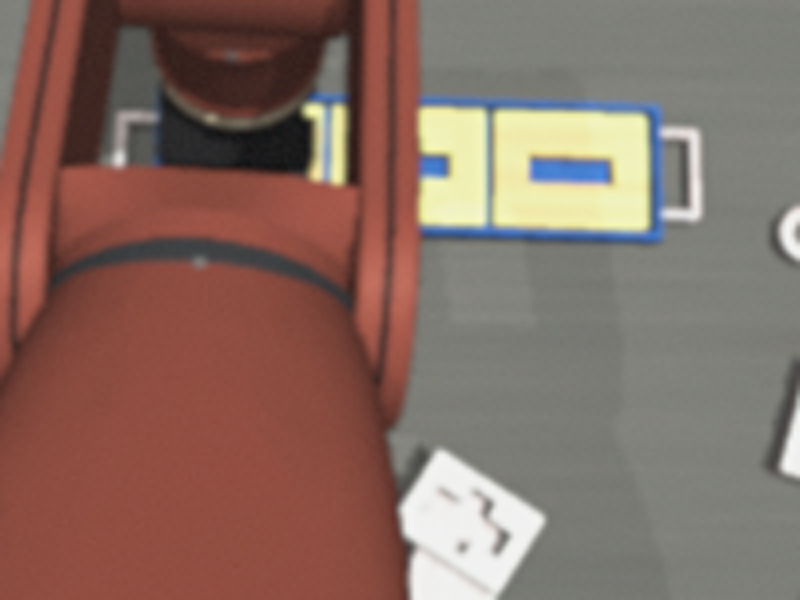

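View pics/side1z.png

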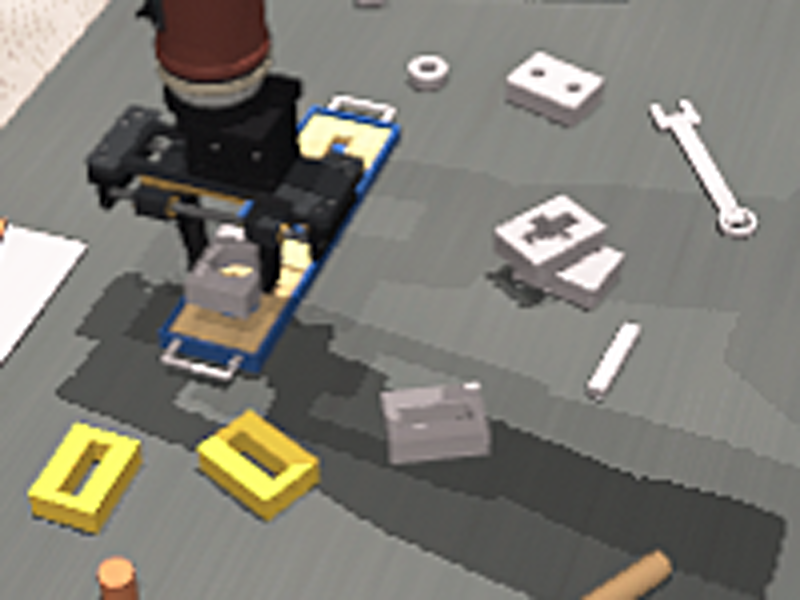

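The side view shows the round die held level over the round pad at zoomed (225,285); the arm hides it in the top view. I'll refine the pad positions from the initial pictures, using the plywood outlines in both views.

Run:
```python
from h import *
for n in("top","side"):
    p=cv2.imread(f"pics/{n}0.png");hsv=cv2.cvtColor(p,cv2.COLOR_BGR2HSV)
    y=((hsv[...,0]>15)&(hsv[...,0]<40)&(hsv[...,1]>40)&(hsv[...,2]>150)).astype(np.uint8)
    cs,_=cv2.findContours(y,cv2.RETR_EXTERNAL,cv2.CHAIN_APPROX_NONE)
    for c in cs:
        if 300<cv2.contourArea(c)<6000: q=c.reshape(-1,2);print(n,q.mean(0).round(),p[int(q[:,1].mean()),int(q[:,0].mean())],rect(onplane(n,q,.014)))
    # whole caddy: blue+yellow near caddy
    b=((hsv[...,0]>100)&(hsv[...,0]<130)&(hsv[...,1]>120)).astype(np.uint8)
    m=cv2.morphologyEx(b|y,cv2.MORPH_CLOSE,np.ones((3,3)))
    x0,y0,x1,y1=(225,120,385,185) if n=="top" else (195,145,280,225)
    w=np.zeros_like(m);w[y0:y1,x0:x1]=m[y0:y1,x0:x1]
    c=max(cv2.findContours(w,cv2.RETR_EXTERNAL,cv2.CHAIN_APPROX_NONE)[0],key=cv2.contourArea).reshape(-1,2);print("caddy",rect(onplane(n,c,.016)))
```

```text
top [182. 296.] [159 225 236] [312.6 215.8  97.3  20.2  56.9]
top [198. 181.] [101 111 114] [576.7 187.3  74.9  55.4 -23.8]
top [342. 152.] [214 130  72] [ 651.2 -155.4   93.5   70.6   89. ]
top [302. 151.] [211 131  75] [653.1 -57.2  88.7  70.5  89.1]
top [261. 150.] [215 135  78] [654.6  39.7  91.   70.5  88.2]
top [469. 180.] [151 219 234] [ 589.7 -467.6  237.9   26.    13.9]
top [178. 136.] [ 98 107 110] [686.9 239.4  75.6  55.3  88.9]
top [247.  63.] [117 181 235] [877.4  80.5 127.4  41.5 -74.6]
caddy [652.1 -57.3 300.5  83.6  89. ]
side [190. 249.] [ 40 108 133] [684.9 239.7  85.4  58.5  89.8]
side [234. 243.] [ 38 118 147] [578.1 181.1  74.5  53.8 -23.9]
side [240. 188.] [219 122  56] [652.7 -55.8 287.7  71.8  89. ]
side [152.  47.] [ 74 115 154] [ 1563.1 -1042.4   951.1   224.1   -67.6]
side [21. 11.] [ 80 125 168] [ 2790.5 -1330.1   673.3   380.5   -43. ]
caddy [649.9 -49.2 315.9  87.6  89.1]
```

```bash
python3 plan.py 654.4 39.9 45 -1
python3 -m inch '{"twist":[[0,0,0],[0,0,0],[0,0,0],[0,0,0]],"translation":[[0.05,0.02,0.02],[0.08,0.02,0.03],[0.08,0.02,0.03],[0.08,0.02,0.03]],"hand":[45,45,45,45]}' 
python3 plan.py 654.4 39.9 38 -1
```

```text
t 7.3 pos [651.3  43.6  58.9] toolx [-0.002  0.001 -1.   ] jawyaw -1.12 gap 49.7 F [ 0.7  1.2 -3.4] q6 -0.03
shift [0.139 0.032 0.037] twist [-0.0007 -0.0002  0.0006]
clock: 7.7
position: [0.6542, 0.0399, 0.0516]
tool_rot: [-2.614, 1.571, 2.079]
ft_force: [-0.3, -0.4, -4.1]
finger_gap: 0.0496
t 7.7 pos [654.2  39.9  51.6] toolx [-0.  0. -1.] jawyaw -1.14 gap 49.6 F [-0.3 -0.4 -4.1] q6 -0.04
shift [0.136 0.002 0.   ] twist [-0.0008 -0.      0.    ]
```

```bash
python3 -m inch '{"twist":[[0,0,0],[0,0,0],[0,0,0],[0,0,0],[0,0,0]],"translation":[[0.05,0,0],[0.1,0,0],[0.13,0,0],[0.14,0,0],[0.14,0,0]],"hand":[45,45,45,45,45]}' >/dev/null
python3 plan.py 654.4 39.9 33.6 -1
python3 -m inch '{"twist":[[0,0,0],[0,0,0],[0,0,0],[0,0,0]],"translation":[[0.01,0,0],[0.02,0,0],[0.03,0,0],[0.03,0,0]],"hand":[45,45,45,45]}' >/dev/null
python3 plan.py 654.4 39.9 33.6 -1
```

```text
t 8.2 pos [654.   39.7  37.1] toolx [-0.001  0.    -1.   ] jawyaw -1.15 gap 49.7 F [-0.4  0.1 -3.7] q6 -0.04
shift [ 0.035  0.004 -0.003] twist [-0.0009 -0.      0.0002]
t 8.6 pos [654.2  39.7  34.4] toolx [-0.  0. -1.] jawyaw -1.15 gap 50.0 F [-0.1 -0.3 -3.8] q6 -0.04
shift [ 0.008  0.002 -0.002] twist [-0.0008 -0.      0.0001]
```

```bash
python3 -m inch '{"twist":[[0,0,0],[0,0,0],[0,0,0],[0,0,0]],"translation":[[0.005,0,0],[0.01,0,0],[0.01,0,0],[0.01,0,0]],"hand":[45,45,45,45]}' >/dev/null
python3 plan.py 654.4 39.9 33.6 -1
```

```text
t 9.0 pos [654.4  39.7  33.7] toolx [ 0. -0. -1.] jawyaw -1.15 gap 49.6 F [ 0.6  0.2 -2.3] q6 -0.04
shift [ 0.001  0.    -0.002] twist [-0.0008  0.     -0.0001]
```

```bash
python3 -m inch '{"twist":[[0,0,0],[0,0,0],[0,0,0]],"translation":[[0.004,0,0],[0.006,0,0],[0.006,0,0]],"hand":[45,45,45]}' 
python3 -m inch '{"twist":[[0,0,0],[0,0,0],[0,0,0],[0,0,0],[0,0,0]],"translation":[[0,0,0],[0,0,0],[0,0,0],[0,0,0],[0,0,0]],"hand":[52,55,60,66,72]}' 
python3 -m inch '{"twist":[[0,0,0],[0,0,0],[0,0,0],[0,0,0],[0,0,0]],"translation":[[-0.1,0,0],[-0.3,0,0],[-0.5,0,0],[-0.8,0,0],[-1,0,0]],"hand":[72,72,72,72,80]}'
python3 plan.py 470 107.5 100 -62.3
```

```text
clock: 9.3
position: [0.6544, 0.0397, 0.0337]
tool_rot: [1.26, 1.571, -0.331]
ft_force: [-5.0, -0.3, 3.8]
finger_gap: 0.0497
clock: 9.8
position: [0.6544, 0.0397, 0.0329]
tool_rot: [1.617, 1.571, 0.026]
ft_force: [-0.3, 0.8, -0.6]
finger_gap: 0.0673
clock: 10.3
position: [0.6553, 0.0397, 0.136]
tool_rot: [1.543, 1.568, -0.048]
ft_force: [0.2, -0.3, 0.2]
finger_gap: 0.0747
t 10.3 pos [655.3  39.7 136. ] toolx [ 0.003 -0.    -1.   ] jawyaw -1.15 gap 74.7 F [ 0.2 -0.3  0.2] q6 -0.04
shift [ 0.355 -1.867 -0.641] twist [ 0.3397 -0.0005 -0.0008]
```

```bash
python3 -m inch '{"twist":[[0.04,0,0],[0.08,0,0],[0.12,0,0],[0.16,0,0],[0.2,0,0]],"translation":[[0,-0.25,-0.1],[0,-0.5,-0.2],[0,-0.75,-0.3],[0,-1,-0.35],[0,-1,-0.35]],"hand":[87,87,87,87,87]}' >/dev/null
python3 plan.py 470.7 108.2 100 -62.3; python3 look.py 2
```

```text
t 10.8 pos [552.2  77.7 133.2] toolx [-0.002  0.    -1.   ] jawyaw -37.37 gap 86.6 F [0.4 0.6 0.7] q6 0.65
shift [ 0.333 -0.832  0.252] twist [0.1385 0.0004 0.0005]
```

View pics/top2z.png

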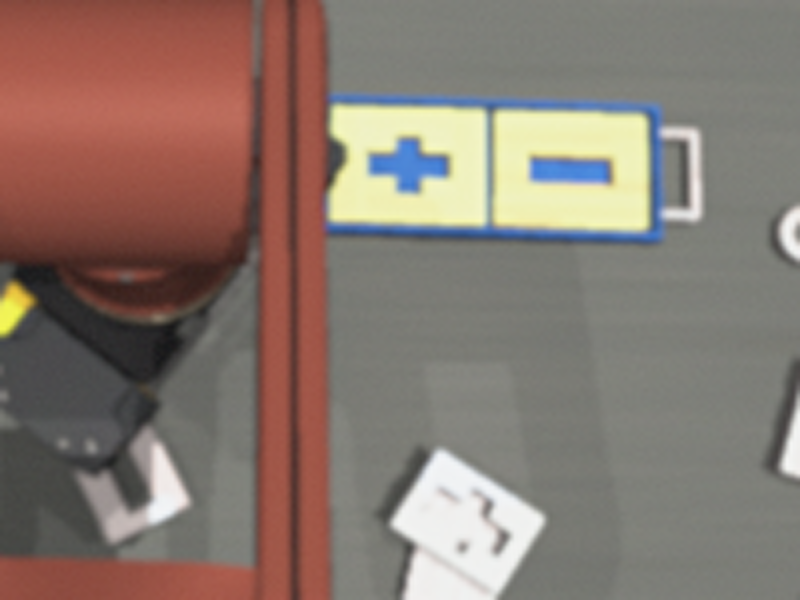

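View pics/side2z.png

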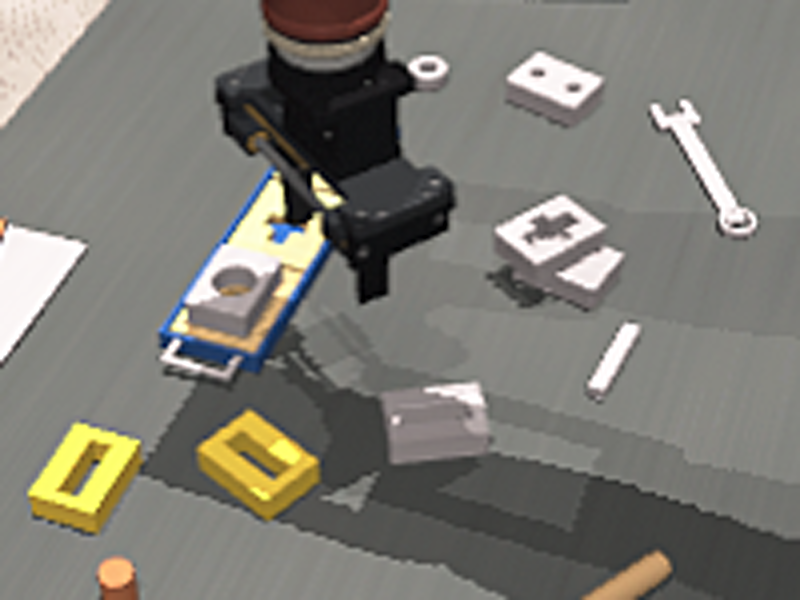

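The round die sits on the round pad at zoomed (235,280) in the side view. I'll measure it while moving on to the slot die.

```bash
cat > meas.py <<'E'
import sys;from h import *
tag=sys.argv[1];zs=[float(a) for a in sys.argv[2].split(",")];v0=int(sys.argv[3]) if len(sys.argv)>3 else 60
for n in("top","side"):
    p=cv2.imread(f"pics/{n}{tag}.png");d=np.load(f"pics/{n}{tag}.npy");P=heights(n,d)
    hsv=cv2.cvtColor(p,cv2.COLOR_BGR2HSV);g=(hsv[...,1]<70)&(hsv[...,2]>v0)
    for z in zs:
        m=(g&(abs(P[...,2]-z)<.0065)).astype(np.uint8)
        for c in cv2.findContours(m,cv2.RETR_EXTERNAL,cv2.CHAIN_APPROX_NONE)[0]:
            if 100<cv2.contourArea(c)<1800:
                q=c.reshape(-1,2);r=rect(onplane(n,q,z))
                if 35<r[2]<85: print(n,z,q.mean(0).round(),r)
E
python3 meas.py 2 0.036
python3 -m inch '{"twist":[[0.04,0,0],[0.08,0,0],[0.12,0,0],[0.138,0,0],[0.138,0,0]],"translation":[[0,-0.25,0.06],[0,-0.5,0.12],[0.1,-0.75,0.2],[0.2,-0.83,0.25],[0.3,-0.83,0.25]],"hand":[87,87,87,87,87]}' >/dev/null
python3 plan.py 470.7 108.2 20 -62.3
```

```text
side 0.036 [228. 200.] [654.2  44.6  75.8  51.8  89.3]
side 0.036 [306. 190.] [440.6 -82.8  80.5  61.1  49.1]
t 11.4 pos [473.5 107.1 103.1] toolx [ 0.001  0.    -1.   ] jawyaw -61.8 gap 87.2 F [0.5 0.6 1. ] q6 1.14
shift [ 0.831 -0.023  0.02 ] twist [ 0.0028 -0.0002 -0.0001]
```

```bash
python3 -m inch '{"twist":[[0.003,0,0],[0.003,0,0],[0.003,0,0],[0.003,0,0],[0.003,0,0]],"translation":[[0.25,-0.02,0.02],[0.5,-0.02,0.02],[0.7,-0.02,0.02],[0.8,-0.02,0.02],[0.81,-0.02,0.02]],"hand":[87,87,87,87,87]}' >/dev/null
python3 -m inch '{"twist":[[0,0,0]],"translation":[[0,0,0]],"hand":[87]}' >/dev/null
python3 plan.py 470.7 108.2 20 -62.3
```

```text
t 12.0 pos [472.  107.6  22.4] toolx [ 0.001  0.    -1.   ] jawyaw -62.48 gap 87.1 F [0.1 0.6 0.1] q6 1.15
shift [ 0.024 -0.011  0.008] twist [-0.001  -0.0002 -0.0001]
```

```bash
python3 -m inch '{"twist":[[0,0,0],[0,0,0],[0,0,0],[0,0,0],[0,0,0]],"translation":[[0.02,-0.01,0.01],[0.02,-0.01,0.01],[0.02,-0.01,0.01],[0.02,-0.01,0.01],[0.02,-0.01,0.01]],"hand":[80,70,60,54,45]}' >/dev/null
python3 -m inch '{"twist":[[0,0,0],[0,0,0],[0,0,0],[0,0,0],[0,0,0]],"translation":[[0,0,0],[0,0,0],[0,0,0],[0,0,0],[0,0,0]],"hand":[45,45,45,45,45]}' 
python3 plan.py 470.7 108.2 20 -62.3
```

```text
clock: 13.0
position: [0.4699, 0.1081, 0.0201]
tool_rot: [2.313, 1.571, -0.349]
ft_force: [-0.2, -2.2, 2.1]
finger_gap: 0.0496
t 13.0 pos [469.9 108.1  20.1] toolx [ 0. -0. -1.] jawyaw -62.53 gap 49.6 F [-0.2 -2.2  2.1] q6 1.15
shift [ 0.001  0.003 -0.008] twist [-0.0013 -0.0001 -0.0001]
```

```bash
python3 -m inch '{"twist":[[0,0,0],[0,0,0],[0,0,0],[0,0,0],[0,0,0]],"translation":[[-0.05,0,0],[-0.2,0,0],[-0.4,0,0],[-0.6,0,0],[-0.8,0,0]],"hand":[45,45,45,45,45]}' 
python3 plan.py 651 -153.7 100 -1
```

```text
clock: 13.5
position: [0.4683, 0.1082, 0.0996]
tool_rot: [-0.501, 1.568, 3.12]
ft_force: [0.3, -0.4, -6.0]
finger_gap: 0.0497
t 13.5 pos [468.3 108.2  99.6] toolx [-0.003  0.    -1.   ] jawyaw -62.53 gap 49.7 F [ 0.3 -0.4 -6. ] q6 1.15
shift [-0.01   3.167 -0.413] twist [-0.3418  0.0005  0.0008]
```

```bash
python3 -m inch '{"twist":[[-0.04,0,0],[-0.08,0,0],[-0.12,0,0],[-0.16,0,0],[-0.2,0,0]],"translation":[[0,0.15,0],[0,0.4,-0.05],[0,0.65,-0.1],[0,0.9,-0.13],[0,1,-0.13]],"hand":[45,45,45,45,45]}' >/dev/null
python3 plan.py 651 -153.7 100 -1
```

```text
t 14.0 pos [527.7  23.9  99.2] toolx [-0.001 -0.    -1.   ] jawyaw -26.3 gap 49.6 F [-0.2  0.1 -4.9] q6 0.36
shift [-0.009  1.892  1.045] twist [-0.1406  0.0002  0.0003]
```

```bash
python3 -m inch '{"twist":[[-0.04,0,0],[-0.08,0,0],[-0.12,0,0],[-0.14,0,0],[-0.14,0,0]],"translation":[[0,0.2,0.1],[0,0.4,0.2],[0,0.65,0.36],[0,0.9,0.5],[0,1,0.54]],"hand":[45,45,45,45,45]}' >/dev/null
python3 plan.py 651 -153.7 60 -1
```

```text
t 14.5 pos [592.9 -69.6  99. ] toolx [-0.001 -0.    -1.   ] jawyaw -1.36 gap 49.8 F [-0.9 -0.3 -4.1] q6 -0.22
shift [0.389 0.601 0.827] twist [-0.002   0.0001  0.0004]
```

```bash
python3 -m inch '{"twist":[[-0.002,0,0],[-0.002,0,0],[-0.002,0,0],[-0.002,0,0],[-0.002,0,0]],"translation":[[0.05,0.2,0.25],[0.15,0.4,0.5],[0.25,0.55,0.75],[0.35,0.6,0.82],[0.4,0.6,0.82]],"hand":[45,45,45,45,45]}' >/dev/null
python3 -m inch '{"twist":[[0,0,0],[0,0,0]],"translation":[[0,0,0],[0,0,0]],"hand":[45,45]}' >/dev/null
python3 plan.py 651 -153.7 40 -1
python3 look.py 3; python3 meas.py 3 0.036,0.044
```

```text
t 15.2 pos [ 649.9 -149.4   59.5] toolx [-0.002  0.001 -1.   ] jawyaw -0.93 gap 49.4 F [-0.   0.6 -5.3] q6 -0.33
shift [0.195 0.012 0.043] twist [ 0.0004 -0.0003  0.0005]
top 0.036 [261. 147.] [654.6  38.6  69.8  52.   88.5]
top 0.044 [305. 234.] [456.5 -62.7  50.9  19.8 -26.6]
side 0.036 [228. 200.] [653.8  44.1  74.5  52.9  89. ]
side 0.044 [306. 188.] [443.1 -82.2  74.5  55.3  56.2]
```

View pics/top3z.png

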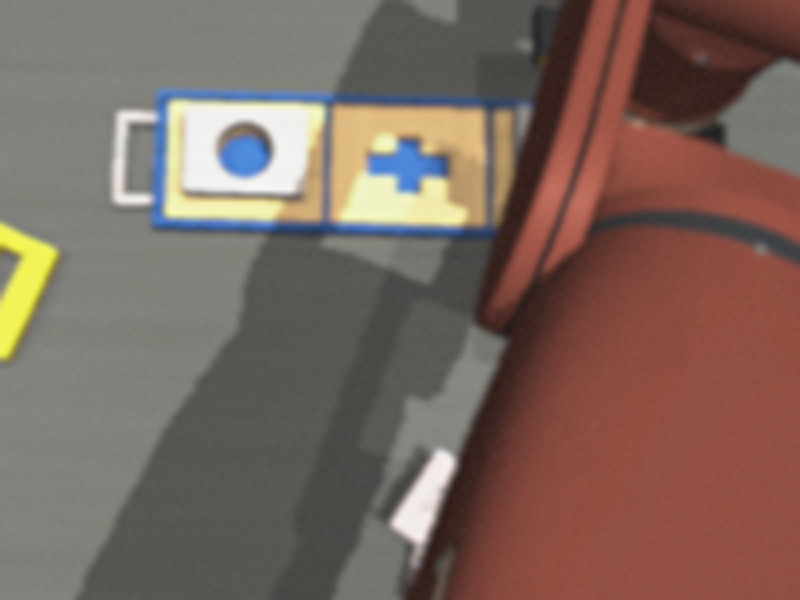

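View pics/side3z.png

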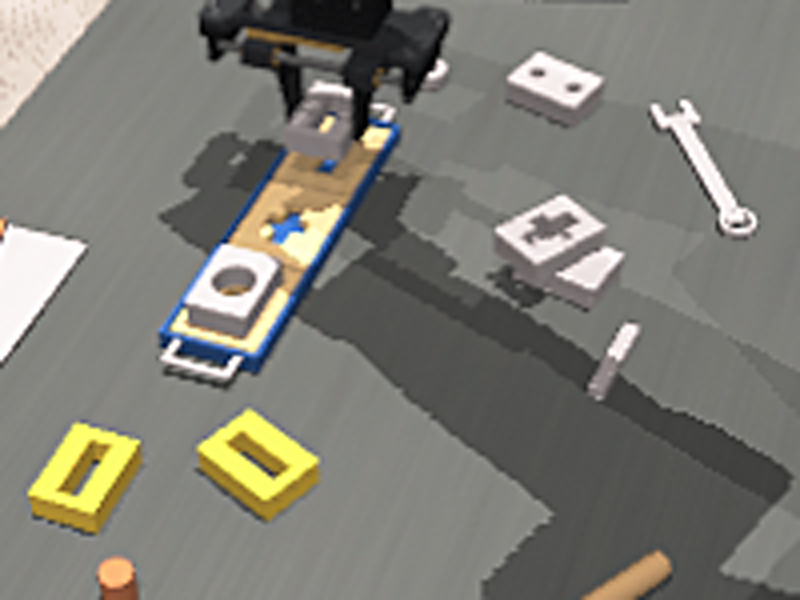

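Top view: the round die is at (261,147), within about 1 mm of its pad centre and square. Now I'll lower the slot die.

```bash
python3 plan.py 651 -153.7 42 -1
python3 -m inch '{"twist":[[0,0,0],[0,0,0],[0,0,0],[0,0,0]],"translation":[[0.05,0.01,0.03],[0.1,0.01,0.04],[0.15,0.01,0.04],[0.17,0.01,0.04]],"hand":[45,45,45,45]}'  >/dev/null
python3 plan.py 651 -153.7 36 -1
```

```text
t 15.3 pos [ 650.8 -149.9   60.6] toolx [ 0.  0. -1.] jawyaw -0.91 gap 49.6 F [-0.3  0.1 -4.7] q6 -0.33
shift [0.186 0.003 0.038] twist [ 0.0005 -0.     -0.0001]
t 15.7 pos [ 651.  -154.8   41.8] toolx [-0.001  0.001 -1.   ] jawyaw -0.98 gap 49.6 F [-0.5  0.2 -5.2] q6 -0.33
shift [ 0.058 -0.001 -0.011] twist [ 0.0001 -0.0002  0.0005]
```

```bash
python3 -m inch '{"twist":[[0,0,0],[0,0,0],[0,0,0],[0,0,0]],"translation":[[0.02,0,-0.01],[0.04,0,-0.01],[0.05,0,-0.01],[0.05,0,-0.01]],"hand":[45,45,45,45]}'  >/dev/null
python3 plan.py 651 -153.7 34.1 -1
python3 -m inch '{"twist":[[0,0,0],[0,0,0],[0,0,0],[0,0,0]],"translation":[[0.005,0,0],[0.01,0,0],[0.015,0,0],[0.015,0,0]],"hand":[45,45,45,45]}'  >/dev/null
python3 plan.py 651 -153.7 34.1 -1
```

```text
t 16.1 pos [ 651.7 -153.9   37.8] toolx [-0.  0. -1.] jawyaw -0.97 gap 49.8 F [ 0.6  0.2 -5.5] q6 -0.33
shift [ 0.037 -0.007 -0.002] twist [ 0.0002 -0.      0.0001]
t 16.5 pos [ 651.7 -154.    36.4] toolx [-0.  0. -1.] jawyaw -0.97 gap 49.8 F [-0.8 -0.6 -6. ] q6 -0.33
shift [ 0.023 -0.007 -0.003] twist [ 0.0002 -0.      0.    ]
```

```bash
python3 -m inch '{"twist":[[0,0,0],[0,0,0],[0,0,0],[0,0,0]],"translation":[[0.005,-0.005,0],[0.01,-0.005,0],[0.02,-0.005,0],[0.02,-0.005,0]],"hand":[45,45,45,45]}'  >/dev/null
python3 plan.py 651 -153.7 34.1 -1
```

```text
t 16.9 pos [ 651.1 -153.9   34.2] toolx [-0.  0. -1.] jawyaw -0.97 gap 49.7 F [-0.1  0.3 -5.4] q6 -0.33
shift [ 0.001 -0.001 -0.002] twist [ 0.0002 -0.      0.0001]
```

```bash
python3 -m inch '{"twist":[[0,0,0],[0,0,0],[0,0,0]],"translation":[[0.004,0,0],[0.007,0,0],[0.007,0,0]],"hand":[45,45,45]}'
python3 plan.py 651 -153.7 34.1 -1
```

```text
clock: 17.2
position: [0.6512, -0.1539, 0.0342]
tool_rot: [-1.704, 1.571, 2.992]
ft_force: [-3.1, 0.5, -0.9]
finger_gap: 0.0499
t 17.2 pos [ 651.2 -153.9   34.2] toolx [-0.  0. -1.] jawyaw -0.97 gap 49.9 F [-3.1  0.5 -0.9] q6 -0.33
shift [ 0.001 -0.002 -0.002] twist [ 0.0002 -0.      0.    ]
```

```bash
python3 -m inch '{"twist":[[0,0,0],[0,0,0],[0,0,0],[0,0,0],[0,0,0]],"translation":[[0,0,0],[0,0,0],[0,0,0],[0,0,0],[0,0,0]],"hand":[52,55,60,66,72]}' 
python3 -m inch '{"twist":[[0,0,0],[0,0,0],[0,0,0],[0,0,0],[0,0,0]],"translation":[[-0.1,0,0],[-0.3,0,0],[-0.5,0,0],[-0.8,0,0],[-1,0,0]],"hand":[72,72,72,72,80]}'>/dev/null
python3 plan.py 442.2 -84.5 130 -33.1; python3 look.py 4; python3 meas.py 4 0.036,0.044
```

```text
clock: 17.7
position: [0.6516, -0.1541, 0.0341]
tool_rot: [1.228, 1.57, -0.359]
ft_force: [-0.0, -0.4, 0.6]
finger_gap: 0.0672
t 18.2 pos [ 652.2 -154.3  136.9] toolx [ 0.003 -0.001 -1.   ] jawyaw -0.97 gap 74.9 F [0.3 0.2 0.3] q6 -0.33
shift [ 0.062 -2.111 -0.662] twist [ 0.1785  0.     -0.0009]
top 0.036 [332. 148.] [ 652.8 -131.    48.7   23.6   -1.2]
top 0.036 [261. 147.] [654.8  38.7  69.8  51.7  88.5]
top 0.044 [308. 236.] [451.  -72.   50.5  37.3 -32.5]
side 0.036 [228. 200.] [654.2  44.6  75.6  52.2  89. ]
side 0.036 [307. 188.] [444.4 -85.6  84.4  61.8  58.1]
side 0.036 [252. 163.] [ 651.6 -148.6   77.9   50.6   89.4]
side 0.044 [306. 188.] [442.3 -81.1  75.9  56.7  57.8]
```

View pics/side4z.png

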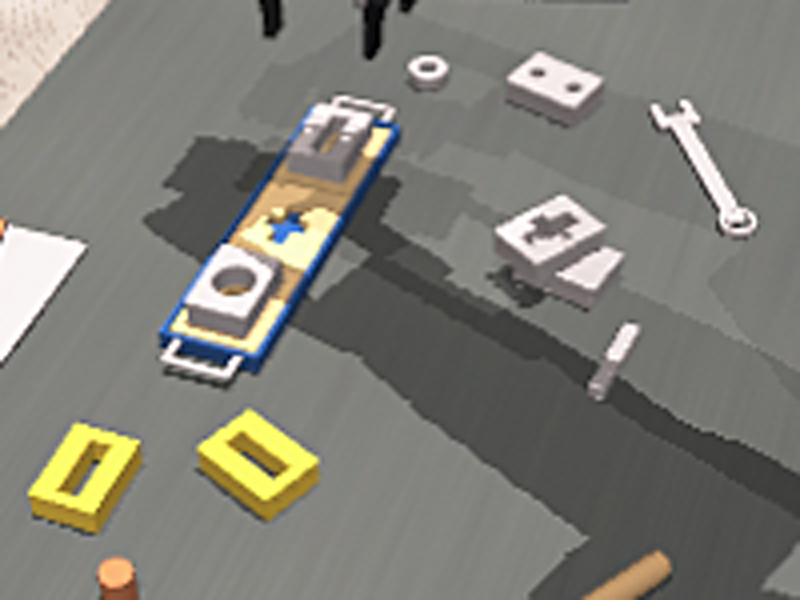

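Both dies lie flat on their pads, round at zoomed (235,285) and slot at (330,140). Moving to the cross die.

```bash
python3 -m inch '{"twist":[[0.04,0,0],[0.08,0,0],[0.12,0,0],[0.16,0,0],[0.178,0,0]],"translation":[[0,-0.25,-0.05],[0,-0.5,-0.1],[0,-0.75,-0.2],[0,-1,-0.3],[0,-1,-0.3]],"hand":[87,87,87,87,87]}' >/dev/null
python3 plan.py 442.2 -84.5 130 -33.1
```

```text
t 18.8 pos [ 548.1 -120.6  132. ] toolx [-0.004  0.002 -1.   ] jawyaw -33.23 gap 86.7 F [ 0.6 -0.3 -1. ] q6 0.22
shift [ 0.025 -1.083  0.279] twist [-0.0007  0.0003  0.0015]
```

```bash
python3 -m inch '{"twist":[[0,0,0],[0,0,0],[0,0,0],[0,0,0],[0,0,0]],"translation":[[0,-0.25,0.07],[0,-0.5,0.14],[0,-0.75,0.21],[0,-1,0.28],[0,-1,0.28]],"hand":[87,87,87,87,87]}' >/dev/null
python3 -m inch '{"twist":[[0,0,0]],"translation":[[0,0,0]],"hand":[87]}' >/dev/null
python3 plan.py 442.2 -84.5 60 -33.1
```

```text
t 19.4 pos [452.7 -91.2 133.6] toolx [ 0.001 -0.    -1.   ] jawyaw -33.01 gap 87.0 F [-0.1 -0.3  0.3] q6 0.21
shift [ 0.736 -0.125  0.   ] twist [ 0.0005 -0.     -0.0002]
```

```bash
python3 -m inch '{"twist":[[0,0,0],[0,0,0],[0,0,0],[0,0,0],[0,0,0]],"translation":[[0.2,-0.1,0],[0.4,-0.12,0],[0.6,-0.12,0],[0.7,-0.12,0],[0.7,-0.12,0]],"hand":[87,87,87,87,87]}' >/dev/null
python3 -m inch '{"twist":[[0,0,0],[0,0,0]],"translation":[[0,0,0],[0,0,0]],"hand":[87,87]}' >/dev/null
python3 plan.py 442.2 -84.5 42.5 -33.1
```

```text
t 20.1 pos [443.7 -85.2  64.8] toolx [ 0.002 -0.001 -1.   ] jawyaw -33.01 gap 87.0 F [-0.5 -0.2  0.1] q6 0.21
shift [ 0.223 -0.017  0.003] twist [ 0.0005 -0.0001 -0.0006]
```

```bash
python3 -m inch '{"twist":[[0,0,0],[0,0,0],[0,0,0],[0,0,0],[0,0,0]],"translation":[[0.1,-0.01,0],[0.18,-0.015,0],[0.22,-0.015,0],[0.22,-0.015,0],[0.22,-0.015,0]],"hand":[87,87,87,87,87]}' >/dev/null
python3 plan.py 442.2 -84.5 42.5 -33.1
python3 look.py 5
```

```text
t 20.6 pos [441.2 -83.9  41.6] toolx [-0.  0. -1.] jawyaw -33.01 gap 86.6 F [-0.3  0.3 -0.6] q6 0.21
shift [-0.009  0.012  0.   ] twist [0.0005 0.     0.0001]
```

View pics/side5z.png

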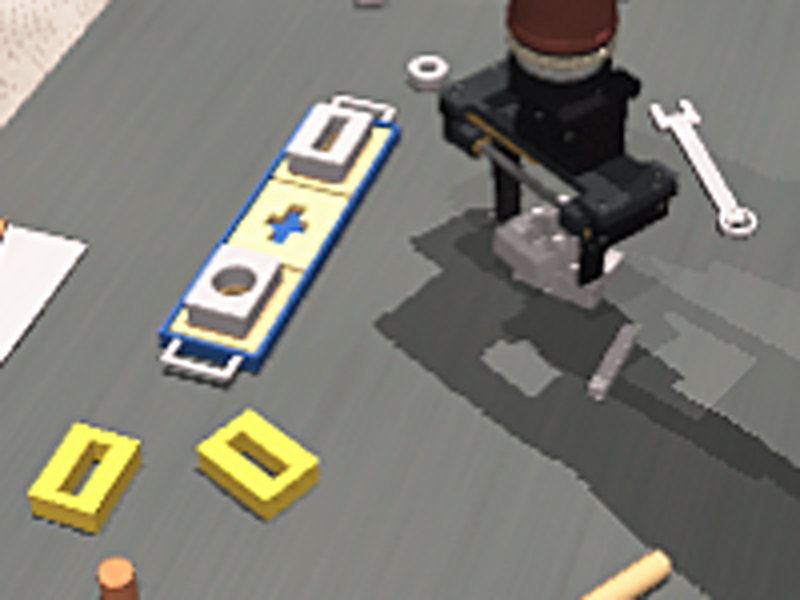

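The fingers straddle the cross die, around zoomed (550,240), clear of the blank. Closing slowly.

```bash
python3 -m inch '{"twist":[[0,0,0],[0,0,0],[0,0,0],[0,0,0],[0,0,0]],"translation":[[-0.01,0.01,0],[-0.01,0.01,0],[-0.01,0.01,0],[-0.01,0.01,0],[-0.01,0.01,0]],"hand":[80,72,65,60,57]}' 
python3 -m inch '{"twist":[[0,0,0],[0,0,0],[0,0,0],[0,0,0],[0,0,0]],"translation":[[0,0,0],[0,0,0],[0,0,0],[0,0,0],[0,0,0]],"hand":[55,54,53,52,51]}' 
python3 -m inch '{"twist":[[0,0,0],[0,0,0],[0,0,0],[0,0,0],[0,0,0]],"translation":[[0,0,0],[0,0,0],[0,0,0],[0,0,0],[0,0,0]],"hand":[50,49,45,45,45]}' 
python3 plan.py 442.2 -84.5 42.5 -33.1
```

```text
clock: 21.2
position: [0.4421, -0.0844, 0.0427]
tool_rot: [-1.749, 1.571, 2.388]
ft_force: [-1.3, -0.2, -0.1]
finger_gap: 0.0609
clock: 21.7
position: [0.4422, -0.0844, 0.0427]
tool_rot: [-1.836, 1.571, 2.301]
ft_force: [-0.4, -0.1, -0.5]
finger_gap: 0.0514
clock: 22.2
position: [0.4424, -0.0846, 0.0428]
tool_rot: [1.739, 1.57, -0.408]
ft_force: [2.2, -1.3, -2.1]
finger_gap: 0.0496
t 22.2 pos [442.4 -84.6  42.8] toolx [ 0. -0. -1.] jawyaw -33.01 gap 49.6 F [ 2.2 -1.3 -2.1] q6 0.21
shift [ 0.003 -0.002  0.   ] twist [ 0.0005 -0.     -0.0001]
```

```bash
python3 -m inch '{"twist":[[0,0,0],[0,0,0],[0,0,0],[0,0,0],[0,0,0]],"translation":[[-0.05,0,0],[-0.12,0,0],[-0.25,0,0],[-0.4,0,0],[-0.5,0,0]],"hand":[45,45,45,45,45]}' 
python3 plan.py 652.7 -56 95 -1; python3 look.py 6;python3 meas.py 6 0.022
```

```text
clock: 22.7
position: [0.4427, -0.0846, 0.0945]
tool_rot: [1.804, 1.569, -0.343]
ft_force: [0.6, -0.8, -4.0]
finger_gap: 0.0497
t 22.7 pos [442.7 -84.6  94.5] toolx [ 0.001 -0.    -1.   ] jawyaw -33.0 gap 49.7 F [ 0.6 -0.8 -4. ] q6 0.21
shift [-0.003  1.606 -1.384] twist [-0.1778  0.     -0.0005]
top 0.022 [410. 210.] [ 512.  -310.8   53.3   43.6   69.3]
side 0.022 [312. 194.] [425.3 -79.9  72.2  55.4 -13.5]
```

View pics/side6z.png

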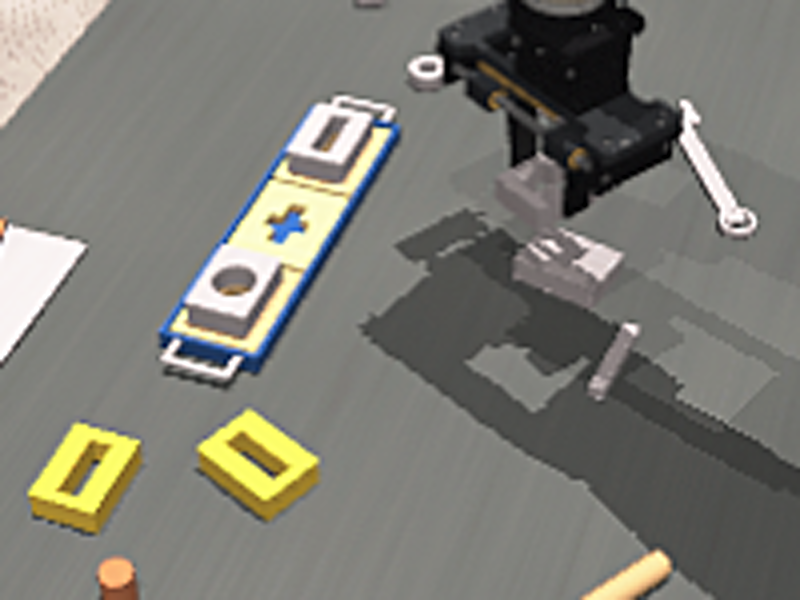

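The cross die is lifted and held level at zoomed (530,190). The blank stayed at (570,265), same edge as before. Now to the pad.

```bash
python3 -m inch '{"twist":[[-0.04,0,0],[-0.08,0,0],[-0.12,0,0],[-0.16,0,0],[-0.178,0,0]],"translation":[[0,0.15,-0.13],[0,0.35,-0.3],[0,0.6,-0.5],[0,0.8,-0.69],[0,0.9,-0.77]],"hand":[45,45,45,45,45]}' >/dev/null
python3 plan.py 652.7 -56 65 -1
```

```text
t 23.3 pos [561.5 -68.4  92.4] toolx [ 0.001  0.    -1.   ] jawyaw -0.69 gap 49.7 F [ 0.6 -0.5 -4.5] q6 -0.25
shift [ 0.275  0.911 -0.135] twist [ 0.0017 -0.0001 -0.0002]
```

```bash
python3 -m inch '{"twist":[[0.001,0,0],[0.001,0,0],[0.001,0,0],[0.001,0,0],[0.001,0,0]],"translation":[[0,0.2,-0.05],[0.05,0.4,-0.08],[0.1,0.6,-0.1],[0.2,0.8,-0.13],[0.27,0.9,-0.13]],"hand":[45,45,45,45,45]}' >/dev/null
python3 -m inch '{"twist":[[0,0,0],[0,0,0],[0,0,0]],"translation":[[0,0,0],[0,0,0],[0,0,0]],"hand":[45,45,45]}' >/dev/null
python3 plan.py 652.7 -56 44 -1
```

```text
t 24.1 pos [649.  -57.5  65.7] toolx [-0.001  0.    -1.   ] jawyaw -1.16 gap 49.9 F [-0.1 -0.7 -5. ] q6 -0.19
shift [ 0.217  0.037 -0.016] twist [-0.0009 -0.      0.0003]
```

```bash
python3 -m inch '{"twist":[[-0.001,0,0],[-0.001,0,0],[-0.001,0,0],[-0.001,0,0],[-0.001,0,0]],"translation":[[0.05,0.03,-0.01],[0.1,0.035,-0.015],[0.17,0.035,-0.015],[0.21,0.035,-0.015],[0.21,0.035,-0.015]],"hand":[45,45,45,45,45]}' >/dev/null
python3 -m inch '{"twist":[[0,0,0]],"translation":[[0,0,0]],"hand":[45]}' >/dev/null
python3 plan.py 652.7 -56 36.8 -1
python3 look.py 7
```

```text
t 24.7 pos [653.2 -56.   44.5] toolx [-0.001  0.    -1.   ] jawyaw -0.97 gap 49.5 F [-0.3  0.  -3.9] q6 -0.19
shift [ 0.077 -0.005  0.   ] twist [ 0.0002 -0.      0.0002]
```

View pics/side7z.png

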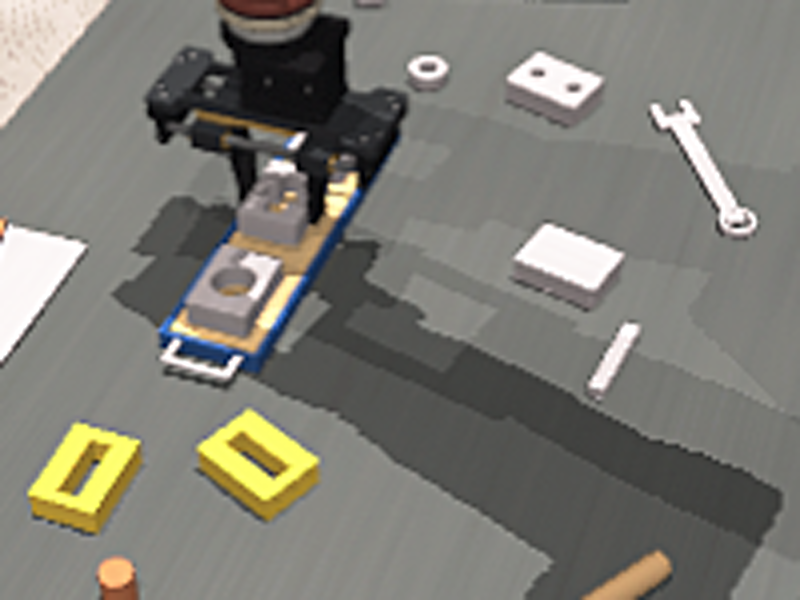

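The cross die hovers above the middle pad at zoomed (275,210), with clearance on both sides. Lowering it.

```bash
python3 -m inch '{"twist":[[0,0,0],[0,0,0],[0,0,0],[0,0,0],[0,0,0]],"translation":[[0.02,-0.005,0],[0.04,-0.005,0],[0.06,-0.005,0],[0.075,-0.005,0],[0.075,-0.005,0]],"hand":[45,45,45,45,45]}' >/dev/null
python3 -m inch '{"twist":[[0,0,0]],"translation":[[0,0,0]],"hand":[45]}' >/dev/null
python3 plan.py 652.7 -56 34.8 -1
```

```text
t 25.4 pos [652.8 -56.   37.1] toolx [-0.  0. -1.] jawyaw -0.97 gap 49.6 F [ 0.3  0.8 -4.4] q6 -0.19
shift [ 0.023 -0.001  0.   ] twist [ 0.0002 -0.      0.0001]
```

```bash
python3 -m inch '{"twist":[[0,0,0],[0,0,0],[0,0,0],[0,0,0],[0,0,0]],"translation":[[0.006,0,0],[0.012,0,0],[0.018,0,0],[0.023,0,0],[0.023,0,0]],"hand":[45,45,45,45,45]}' >/dev/null
python3 plan.py 652.7 -56 34.8 -1
python3 -m inch '{"twist":[[0,0,0],[0,0,0],[0,0,0]],"translation":[[0.004,0,0],[0.007,0,0],[0.007,0,0]],"hand":[45,45,45]}' >/dev/null
python3 plan.py 652.7 -56 34.8 -1
```

```text
t 25.9 pos [652.9 -56.   34.9] toolx [ 0.  0. -1.] jawyaw -0.97 gap 49.9 F [ 0.2 -0.1 -4.6] q6 -0.19
shift [ 0.001 -0.002 -0.   ] twist [ 0.0002 -0.     -0.    ]
t 26.2 pos [652.9 -56.   34.9] toolx [-0. -0. -1.] jawyaw -0.96 gap 49.7 F [-2.8  1.8  2.2] q6 -0.19
shift [ 0.001 -0.002  0.   ] twist [0.0002 0.     0.    ]
```

Contact. Release, rise, and swing away to the right so the top camera can see.

```bash
python3 -m inch '{"twist":[[0,0,0],[0,0,0],[0,0,0],[0,0,0],[0,0,0]],"translation":[[0,0,0],[0,0,0],[0,0,0],[0,0,0],[0,0,0]],"hand":[52,55,60,66,72]}' >/dev/null
python3 -m inch '{"twist":[[0,0,0],[0,0,0],[0,0,0],[0,0,0],[0,0,0]],"translation":[[-0.1,0,0],[-0.3,0,0],[-0.5,0,0],[-0.8,0,0],[-1,0,0]],"hand":[72,72,72,72,80]}'>/dev/null
python3 -m inch '{"twist":[[0,0,0],[0,0,0],[0,0,0],[0,0,0],[0,0,0]],"translation":[[-0.2,-0.3,0.3],[-0.5,-0.6,0.6],[-0.7,-0.9,0.9],[-1,-1,1],[-1,-1,1]],"hand":[80,80,80,80,80]}'>/dev/null
python3 -m inch '{"twist":[[0,0,0],[0,0,0],[0,0,0],[0,0,0],[0,0,0]],"translation":[[0,-0.1,0.4],[0,-0.2,0.8],[0,-0.3,1],[0,-0.3,1],[0,-0.3,1]],"hand":[80,80,80,80,80]}'>/dev/null
python3 -m inch '{"twist":[[0,0,0],[0,0,0],[0,0,0],[0,0,0],[0,0,0]],"translation":[[0,-0.1,0.4],[0,-0.2,0.8],[0,-0.3,1],[0,-0.3,1],[0,-0.3,1]],"hand":[80,80,80,80,80]}'>/dev/null
python3 -m inch '{"twist":[[0,0,0],[0,0,0],[0,0,0],[0,0,0],[0,0,0]],"translation":[[0,-0.1,0.4],[0,-0.2,0.8],[0,-0.3,1],[0,-0.3,1],[0,-0.3,1]],"hand":[80,80,80,80,80]}'>/dev/null
python3 plan.py 400 -400 200 -1; python3 look.py 8; python3 meas.py 8 0.022,0.036
```

```text
t 29.2 pos [ 457.1 -451.2  234. ] toolx [ 0.     0.001 -1.   ] jawyaw -0.92 gap 79.7 F [-0.6  0.4 -0.2] q6 -0.89
shift [ 0.341 -0.579 -0.502] twist [ 0.0004 -0.0004 -0.0001]
top 0.022 [314. 248.] [425.7 -84.8  68.4  51.  -13.3]
top 0.022 [408. 216.] [ 498.3 -305.8   70.5   53.1  -17.8]
top 0.036 [344. 149.] [ 652.  -154.1   71.3   50.4  -89.2]
top 0.036 [302. 148.] [653.  -57.6  68.5  50.2 -89.3]
top 0.036 [261. 147.] [654.7  38.5  70.1  51.7  88.5]
side 0.022 [312. 194.] [425.1 -80.1  73.4  55.5 -12.4]
side 0.022 [308. 150.] [ 499.6 -300.6   74.7   59.4  -18.5]
side 0.036 [228. 200.] [654.2  44.6  76.4  50.8 -89.9]
side 0.036 [240. 181.] [653.4 -52.2  79.   52.9  87.9]
side 0.036 [252. 163.] [ 650.8 -149.1   76.8   52.1   89.4]
```

View pics/top8.png

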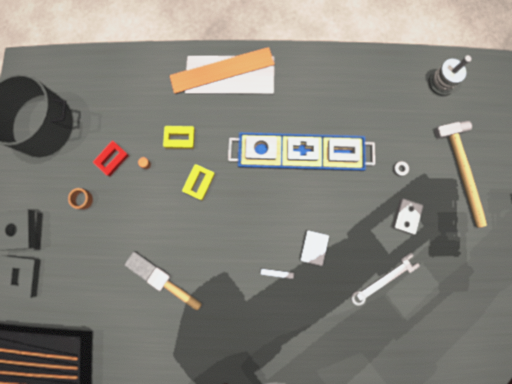

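View pics/side8z.png

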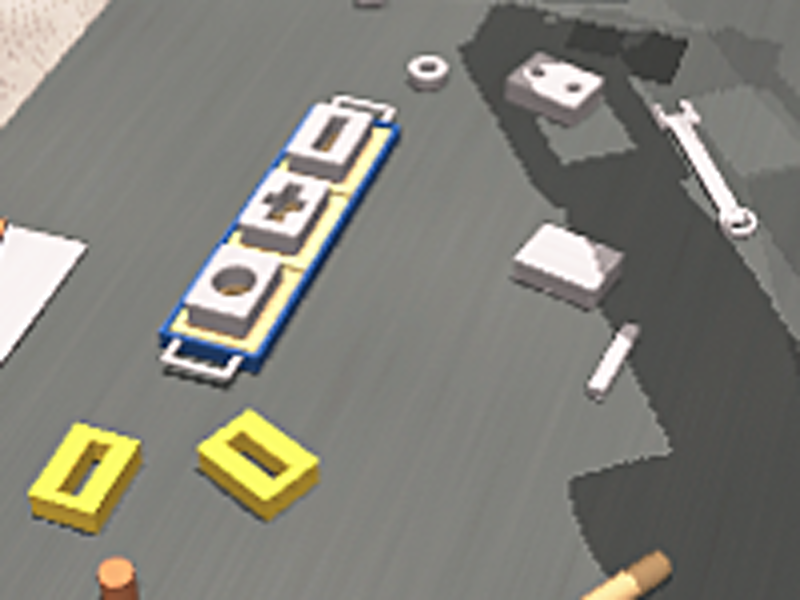

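All three dies are on their pads in the top view, at (261,147), (302,148) and (344,149), each within about 1 mm. One last check compares the blank's exposed edges before and after.

Run:
```python
from h import *
for n,(x0,y0,x1,y1) in {"top":(302,250,330,268),"side":(308,190,330,208)}.items():
    for a,b in (("0","7"),("0","8")):
        A,B=[cv2.cvtColor(cv2.imread(f"pics/{n}{t}.png"),cv2.COLOR_BGR2GRAY)[y0:y1,x0:x1].astype(np.float32) for t in(a,b)]
        print(n,a,b,np.round(cv2.phaseCorrelate(A,B),2) if 0 else (np.round(cv2.phaseCorrelate(A,B)[0],2),np.abs(A-B).mean().round(1)))
```

```text
top 0 7 (array([-1.52,  4.39]), np.float32(99.5))
top 0 8 (array([-0.53, -0.38]), np.float32(33.1))
side 0 7 (array([-0.4 ,  0.27]), np.float32(28.9))
side 0 8 (array([-0.27,  0.22]), np.float32(40.8))
```

```bash
python3 -c "
from station import *
print(job_done())"
```

```text
the job is handed in; nothing more can be done
None
```

The three dies are in the blue caddy, each lying flat on its matching pad. I lowered each one to contact before opening the gripper. The job was handed in at about 29 s on the robot's clock, with the arm clear of everything.

**Dies:** In the last top picture each die's centre is within about 1.2 mm of its pad's centre, and each is within about 2° of square (about 0.5° for the round die).

**Jig:** It is unmoved, reading the same position to 0.1 mm in the top view before and after.

**Plain block:** I saw no sign that it moved. Its angle matches the part that was visible at the start to about 0.2°. The before-and-after picture comparison showed less than about 0.65 pixel of shift (about 1 mm), though shadows over the block make that check rough. The only larger shift came from a frame where the arm was in the way, so I left it out.

**Disagreement:** The side camera reads the dies about 3 to 4 mm further along the row than my pad estimate. I put this down to the dies' side faces being caught in the outline and to calibration error, and relied on the top camera.

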